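# Load a blank into the sprung, damped jaw of a clamping fixture

## Task

Press the fixture's sprung jaw back and, while it creeps shut again, slide the long blank along the fence into the gap, so that the jaw ends up clamping it squarely against the fence with the middle of the blank in line with the middle of the jaw. Leave the short blank where it lies at the other end of the bed, and do not disturb the wrench, the pot or the brush.

Things in the scene. Friction and masses are not known exactly. Their poses are not given: they have to be found in the camera images.
- fixture: Green clamping fixture fixed to the bench. Origin: bench level, on the fence's clamping face, half-way along. x: from fence to jaw (the way the jaw is pressed back, roughly away from the robot), y along the fence, z up. Bed 20 mm above the bench, x 0 to 60, y -210 to 210 mm. Fence: bar x -22 to 0 mm, 12 mm above the bed. Past x 70 mm: a rear plate with rails and a damper, up to 36 mm above the bed.
- jaw (a joint): How far the sprung jaw is pressed back along fixture x (m): 0 at rest, 0.070 fully back; 0.026 when clamping a blank (gap to fence = value + 6 mm). Spring 3.2 N at rest, 6 N fully back; an oil damper resists both ways with about 1.2 N per mm/s: press at 10 to 12 mm/s (20 N). Let go fully back, it creeps shut at 4 to 5 mm/s: the gap stays wider than a blank for about 9 s.
- jaw_face (a point): Middle of the lower edge of the jaw's clamping face, at bed height, y 0 of the fixture; moves with the jaw. The jaw is a steel block 56 mm wide along y and 50 mm deep along x, its top 30 mm above the bed, with an upright push plate on top.
- press_plate (a point): Centre of the front face (the face towards the fence and robot) of the jaw's upright push plate, 52 mm above the bed; it moves with the jaw. The plate is dark steel, 50 mm wide along y, 10 mm thick, and stands from the jaw's top (30 mm above the bed) to 71 mm above the bed. The jaw's top reaches 35 mm in front of it.
- long_blank_center (a point): Centre of the long aluminium blank, a plain bar 80 mm long (its y), 32 mm wide (its x), 40 mm high (z), about 0.28 kg. It starts on the bed at one end of the fixture, to one side of the jaw or the other, lying along the fence and a few mm off it.
- short_blank_center (a point): Centre of the short aluminium blank, 45 mm long (its y), 32 mm wide, 40 mm high; it starts at the other end of the bed and stays there.
- wrench: Open-ended wrench lying on the bench to the left; origin under its middle. Bystander.
- pot: Green open pot, 84 mm across and 100 mm high, on the bench to the left, beyond the wrench; origin at its foot. Bystander.
- brush: Brush lying on the bench to the right; origin under its middle. Bystander.
Not all that is in view belongs to the job. What is shaped like the part that bears long_blank_center but blue or purple is not meant.

How it is judged:
On the way:
1. the jaw is pressed back until the gap is wider than the blank (more than 34 mm) (value of joint jaw above 0.028 m), for 0.1 s.
At the end, for the whole second after the job is handed in: The long blank is upright on the bed, clamped between fence and jaw: within 3.5 mm of the fence, square to it (0.06 rad), its middle within 12 mm of the jaw's middle; the jaw rests still on it (joint 0.023 to 0.029); the short blank is within 20 mm of its start (x of long_blank_center in the frame of fixture between 0.0125 and 0.0195 m and y of long_blank_center in the frame of fixture between -0.012 and 0.012 m and z of long_blank_center in the frame of fixture between 0.037 and 0.043 m and value of joint jaw between 0.023 and 0.029 m and angle between the y axis of long_blank_center and the y axis of fixture, either way round below 0.06 rad and angle between long_blank_center's own z axis and vertical below 0.06 rad and velocity of joint jaw between -0.002 and 0.002 m/s and distance of short_blank_center from where it was at the start of the episode below 0.02 m); the robot touches nothing.
It fails at once if the short blank is pushed away (more than 20 mm) (distance of short_blank_center from where it was at the start of the episode above 0.02 m).
It fails at once if the wrench is disturbed (moved more than 30 mm) (distance of wrench from where it was at the start of the episode above 0.03 m).
It fails at once if the pot is disturbed (moved more than 30 mm) (distance of pot from where it was at the start of the episode above 0.03 m).
It fails at once if the brush is disturbed (moved more than 30 mm) (distance of brush from where it was at the start of the episode above 0.03 m).
It also fails if it takes over 72 s, if anything falls off the work surface, if the arm or the gripper's body presses on something with over 40 N, if the wrist force passes 120 N, or if a joint passes its speed limit or range.

## Robot

A 7-joint arm with a two-finger parallel gripper is mounted at the origin on the work surface. World frame = base frame: x ahead of the robot, y to its left, z up, the work surface at z = 0. Lengths are in m, angles in rad, forces in N, time in s.
With the tool pointing down it reaches from about 0.425 to 1.025 m from the base axis. Payload 3.6 kg.
Tool frame: the origin (TCP) lies between the finger pads; the fingertips stand 8 mm ahead of it and the grasp point (between the pads) lies 11 mm behind it (tips_ahead is the distance from the TCP to the fingertips, in m); z points along the fingers, y is the line along which they close (so a half turn about z gives the same grasp; the last joint's range is limited). The gripper opens to 85 mm and grips with 20 to 120 N. Pads are 22 mm wide; open, the fingers measure 114 mm over their backs; the gripper's body (76 mm by 85 mm) begins 54 mm behind the grasp point. The pads swing forward as they close: fully open they stand 13 mm farther back than shut.
Start: joints at [-1.345, 0.591, 0.048, 1.609, -0.033, 0.943, -0.034], TCP at [0.228, 0.688, 0.239] pointing down, gripper open.
Joint ranges: [-2.69, 2.69], [-0.47, 2.24], [-1.27, 1.36], [0.19, 2.51], [-1.53, 4.68], [0.08, 2.07], [-3.09, 3.09]. Speed limits (rad/s): [2.57, 2.57, 3.14, 3.14, 3.14, 3.14, 3.14].

## Interface

Orientations are given as a 3x3 rotation matrix whose columns are the frame's x, y, z axes.
In Python, from cell import * gives the robot as it stands.
- The arm moves only by the tool servo_tool, never from a script. Its argument "commands" is a list that holds one entry, the list of rows, each a list of 7 numbers: the shift along the tool's x, y, z in m, then the turn, a rotation vector about the tool's x, y, z in rad, then the closure, from 0 (fully open) to 1 (shut). In form: [[[x, y, z, rx, ry, rz, hand], ...]]. A call has 1 to 20 rows; each row is the pose to reach, as a shift and turn from the pose commanded when the call began, along the tool's axes at that moment; what a row does not reach only later rows make up. A row lasts 1/8 s, in which the tool goes at most 62.5 mm and 10.7 degrees, less where a joint would pass 70% of its speed; a pose out of reach is approached as far as the arm can. A call with a gripper value outside its range is refused whole. The fingers move at their own pace and stop on an object; "squeeze" is the grip in N (left out, the last holds). Time passes only in rows, so rows that repeat a pose let the fingers close. It gives the time, the measured TCP pose, the force, the opening and the grip force at its end, in the units of the state.
- read_state(): the state, without advancing time (a new reading comes with each control period).
- get_image(name): name is "scene" or "top" or "wrist"; returns a dict with "img" (400x640x3 uint8, red, green, blue), "camera_matrix" (3x3 intrinsics, pixels), "world_from_camera" (4x4, takes a point from camera to world coordinates). Camera axes: x right, y down, z forward; pixel columns grow to the right and rows downward; lengths in m; the calibration is good to about 2 mm. The wrist camera is an equidistant fisheye: a pixel r from the principal point sees the ray r / f radians off the axis. A picture is of the moment at which its call begins. There is no depth.
- close_job(): hands the job in; it is judged then, once.
The state is a dict: "time": time; "qpos": joint angles; "joint_velocities": joint speeds; "joint_efforts": joint torques, N m; "tcp_pos": TCP position; "eef_rot": TCP orientation; "wrist_force": force on the tool from outside, world axes, zero at the start; "torque": the same for the moment, N m; "opening": finger opening in m; "gripper_force": force on a finger pad.
Only numpy, scipy, OpenCV 4.12 (cv2) and the standard library are available. Lean on these libraries where they do the work, as an engineer would, in place of code of your own. Each camera call takes 0.05 s, during which the arm holds its last target. There are 200 camera calls.

## Working session

There is one attempt and no reset: what is moved stays moved. The work goes in short steps, Python scripts to look and compute and a tool call to move; the robot and the scene stay as the last step left them, time stands still between calls to the robot, and variables do not carry over. Pictures are saved under pics/ and viewed, at most 10 in all, crops included, and the job is handed in when it is done.

Besides the shell and the picture viewer there is one more tool, called after ">>>" by a JSON object that holds its "fn" and its "kwargs". servo_tool: Moves the arm, as the interface text tells. Its arguments: {"type":"object","properties":{"commands":{"type":"array","items":{"type":"array","items":{"type":"array","items":{"type":"number"}}}},"squeeze":{"type":"number"}},"required":["commands"]}

```bash
ls; mkdir -p pics; python3 - <<'E'
from cell import *
import cv2,numpy as np
s=read_state()
print(s['time'],s['tcp_pos'],np.round(s['eef_rot'],3).tolist(),s['opening'])
for n in('top','scene'):
    d=get_image(n);cv2.imwrite(f'pics/{n}0.png',d['img'][:,:,::-1]);print(n,d['camera_matrix'].tolist(),np.round(d['world_from_camera'],4).tolist())
E
```

```text
pics
0.0 [0.22766596 0.68746555 0.23810851] [[-0.949, 0.314, -0.001], [0.314, 0.949, -0.002], [-0.0, -0.002, -1.0]] 0.08573903452018888
top [[378.71846914598956, 0.0, 322.4827616581988], [0.0, 378.71846914598956, 196.62314765403892], [0.0, 0.0, 1.0]] [[-0.0028, -0.9986, 0.0537, 0.4122], [-1.0, 0.0032, 0.0071, 0.0135], [-0.0072, -0.0537, -0.9985, 1.378], [0.0, 0.0, 0.0, 1.0]]
scene [[426.4454304934672, 0.0, 330.8397737235198], [0.0, 426.4454304934672, 193.92208551083195], [0.0, 0.0, 1.0]] [[-0.8054, 0.4361, -0.4015, 0.9579], [0.5926, 0.5769, -0.5622, 0.6783], [-0.0135, -0.6907, -0.723, 0.9375], [0.0, 0.0, 0.0, 1.0]]
```

View pics/top0.png

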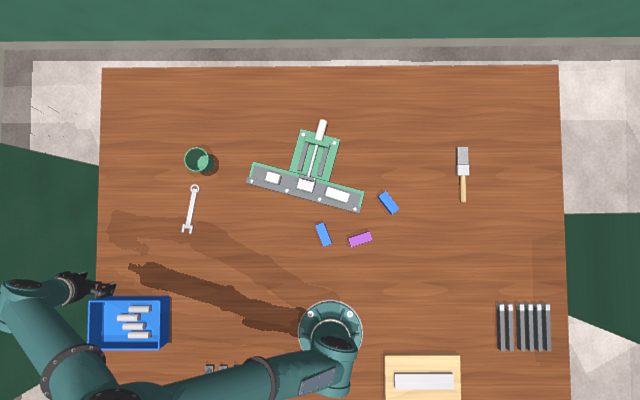

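View pics/scene0.png

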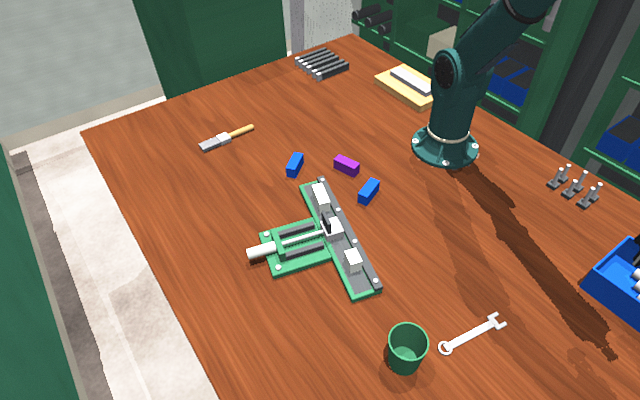

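Top view: the long blank is at about (338,194) right of the jaw, the jaw at (306,184), the short blank at (272,177). The scene view confirms this. Next I'll measure on a crop.

```bash
cat > h.py <<'E'
import numpy as np,cv2
def ray(d,px,z):
    K,T=d['camera_matrix'],np.array(d['world_from_camera'])
    px=np.atleast_2d(px).astype(float)
    r=np.c_[px,np.ones(len(px))]@np.linalg.inv(K).T@T[:3,:3].T
    return T[:3,3]+r*((z-T[2,3])/r[:,2])[:,None]
E
python3 - <<'E'
from cell import *
from h import *
d=get_image('top');im=d['img']
c=im[120:220,240:370,::-1]
cv2.imwrite('pics/crop.png',cv2.resize(c,None,fx=6,fy=6,interpolation=cv2.INTER_NEAREST))
w=((im.min(2)>200)*255).astype(np.uint8); w[:120]=0;w[220:]=0;w[:,:240]=0;w[:,370:]=0
n,l,s,ce=cv2.connectedComponentsWithStats(w)
for i in range(1,n):
    if s[i,4]>25:
        r=cv2.minAreaRect(np.argwhere(l==i)[:,::-1].astype(np.float32));b=cv2.boxPoints(r)
        p=ray(d,b,.06);m=ray(d,[r[0]],.06)[0]
        e=[p[1]-p[0],p[2]-p[1]];e=max(e,key=np.linalg.norm)
        print(s[i],np.round(r[0],1),'world@60',np.round(m,4),'sides',np.round([np.linalg.norm(p[1]-p[0]),np.linalg.norm(p[2]-p[1])],3),'deg',np.degrees(np.arctan2(e[1],e[0])).round(1))
E
```

```text
[315 120  12  20 138] [320.6 129.5] world@60 [0.7196 0.0288 0.06  ] sides [0.072 0.024] deg -15.2
[308 145  10  32  65] [312.1 160.4] world@60 [0.6104 0.0589 0.06  ] sides [0.114 0.007] deg -15.2
[265 172  15  11 115] [272.1 177.1] world@60 [0.552  0.1988 0.06  ] sides [0.031 0.044] deg -106.2
[297 179  17  13 150] [305.  184.9] world@60 [0.5243 0.0836 0.06  ] sides [0.033 0.054] deg -104.3
[325 187  25  15 211] [336.9 194.1] world@60 [ 0.4915 -0.0277  0.06  ] sides [0.032 0.079] deg -108.7
```

View pics/crop.png

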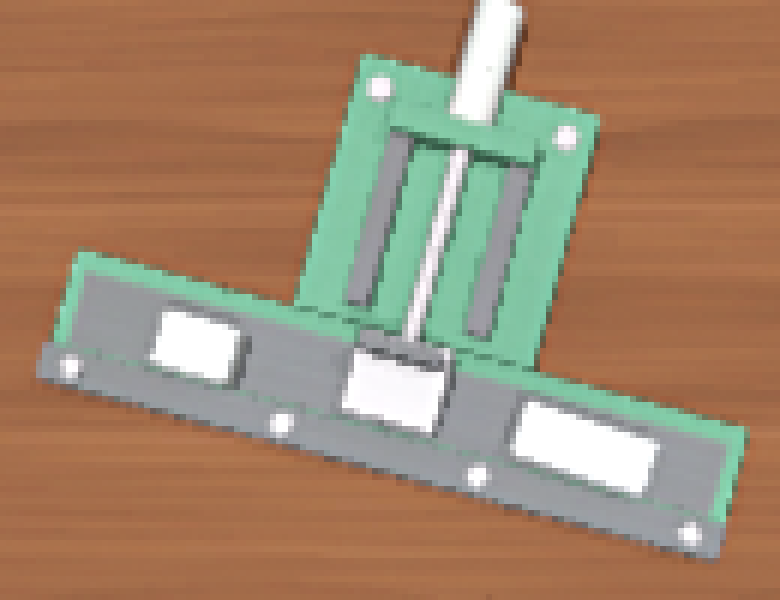

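Crop: the fence bolts lie at about (70,366) to (690,534), the jaw top at (395,388), the long blank at (585,446), angled slightly off the fence. Now I'll work out the fixture frame.

```bash
python3 - <<'E'
from cell import *
from h import *
d=get_image('top')
b=ray(d,np.array([[70,366],[281,424],[477,477],[690,534]])/6+[239.5,119.5],.034)
v=b[0]-b[3];yaw=np.arctan2(v[1],v[0])-np.pi/2
X=np.array([np.cos(yaw),np.sin(yaw)]);Y=np.array([-X[1],X[0]])
print('span',np.linalg.norm(v),'yaw',np.degrees(yaw))
O1=b[:,:2].mean(0)+.011*X
j=ray(d,[[305,184.9]],.05)[0][:2]; O2=j-.0235*X
print('O bolts',O1,'O jaw',O2,'diff in fix',(O2-O1)@np.c_[X,Y])
O=O2*.5+O1*.5
for n,p in(('long',[336.9,194.1]),('short',[272.1,177.1])):
    q=ray(d,[p],.06)[0][:2];print(n,q,'fix',(q-O)@np.c_[X,Y])
for px in([12.5*6,0],): pass
np.savez('fix.npz',O=O,X=X,Y=Y,yaw=yaw);print(O,X,Y)
# bed ends for check
e=ray(d,np.array([[36,360],[720,542]])/6+[239.5,119.5],.032);print('fence ends',(e[:,:2]-O)@np.c_[X,Y])
R=np.array(read_state()['eef_rot']);t=np.array(read_state()['tcp_pos'])
# target tool: y along fixture X, z down
Rt=np.c_[np.cross([*X,0],[0,0,-1]),[*X,0],[0,0,-1]]
from scipy.spatial.transform import Rotation as Ro
print('turn tool',Ro.from_matrix(R.T@Rt).as_rotvec())
g=O+.018*X-.158*Y
print('shift to long end',R.T@(np.r_[g,.18]-t), g, np.linalg.norm(g))
E
```

```text
span 0.3812584337716157 yaw -15.353354839694353
O bolts [0.50280296 0.09052988] O jaw [0.50246098 0.09049436] diff in fix [-0.00032037 -0.00012481]
long [ 0.49172399 -0.02748129] fix [ 0.02072256 -0.1166705 ]
short [0.55203812 0.19886839] fix [0.01895329 0.11757049]
[0.50263197 0.09051212] [ 0.96431128 -0.26477115] [0.26477115 0.96431128]
fence ends [[-0.01238386  0.21167724]
 [-0.0104617  -0.20903648]]
turn tool [-1.07109855e-03  1.20064267e-03  1.51902416e+00]
shift to long end [-0.4748086  -0.63734688  0.05953207] [ 0.47815573 -0.06661494] 0.4827737100669758
```

>>> {"fn": "servo_tool", "kwargs": {"commands": [[[-0.15,-0.2,0.02,0,0,0.5,0.2],[-0.475,-0.637,0.06,0,0,1.519,0.4],[-0.475,-0.637,0.06,0,0,1.519,0.4],[-0.475,-0.637,0.06,0,0,1.519,0.4],[-0.475,-0.637,0.06,0,0,1.519,0.4],[-0.475,-0.637,0.06,0,0,1.519,0.4],[-0.475,-0.637,0.06,0,0,1.519,0.4],[-0.475,-0.637,0.06,0,0,1.519,0.4],[-0.475,-0.637,0.06,0,0,1.519,0.4],[-0.475,-0.637,0.06,0,0,1.519,0.4],[-0.475,-0.637,0.06,0,0,1.519,0.4],[-0.475,-0.637,0.06,0,0,1.519,0.4],[-0.475,-0.637,0.06,0,0,1.519,0.4],[-0.475,-0.637,0.06,0,0,1.519,0.4],[-0.475,-0.637,0.06,0,0,1.519,0.4],[-0.475,-0.637,0.06,0,0,1.519,0.4],[-0.475,-0.637,0.06,0,0,1.519,0.4]]], "squeeze": 40}}

```text
time: 2.33
tcp_pos: [0.4784, -0.0642, 0.1793]
eef_rot: [[0.262, 0.965, -0.0], [0.965, -0.262, 0.001], [0.001, -0.0, -1.0]]
wrist_force: [-0.2, -0.8, 0.0]
opening: 0.0513
gripper_force: 0.0
```

```bash
cat >> h.py <<'E'
def where(s):
    F=np.load('fix.npz');R=np.array(s['eef_rot']);X,Y=F['X'],F['Y'];p=np.array(s['tcp_pos'])
    f=(p[:2]-F['O'])@np.c_[X,Y]
    print('t',round(s['time'],2),'fix xy mm',np.round(f*1e3,1),'z',round(p[2]*1e3,1),'open',round(s['opening']*1e3,1),'grip',np.round(s['gripper_force'],1),
     'F fix',np.round(np.r_[np.array(s['wrist_force'])[:2]@np.c_[X,Y],s['wrist_force'][2]],1),'yaw err deg',np.degrees(np.arctan2(R[:2,1]@Y,R[:2,1]@X)).round(2),'tilt',np.round(R[2],3))
E
python3 - <<'E'
from cell import *
from h import *
s=read_state();where(s)
d=get_image('wrist');cv2.imwrite('pics/w1.png',d['img'][:,:,::-1])
E
```

```text
t 2.33 fix xy mm [  17.6 -155.6] z 179.3 open 51.3 grip 0.0 F fix [ 0.  -0.8  0. ] yaw err deg 0.16 tilt [ 0.001 -0.    -1.   ]
```

View pics/w1.png

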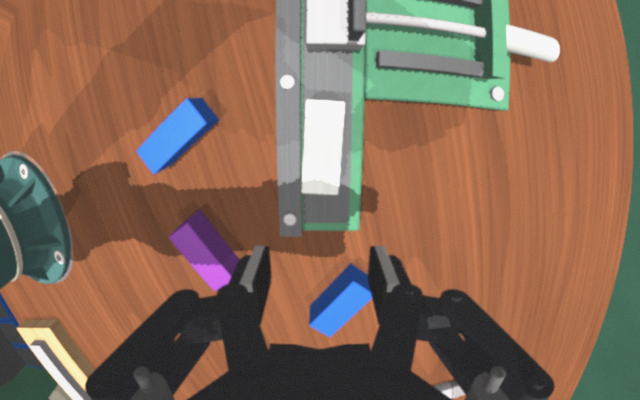

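Wrist view: the blank sits at (323,145), turned a few degrees, with its near end by the fence. The tool is lined up with it, so I'll go down and grip it.

>>> {"fn": "servo_tool", "kwargs": {"commands": [[[0.001,0.001,0.04,0,0,0,0.4],[0.001,0.001,0.08,0,0,0,0.4],[0.001,0.001,0.11,0,0,0,0.4],[0.001,0.001,0.125,0,0,0,0.4],[0.001,0.001,0.131,0,0,0,0.4],[0.001,0.001,0.131,0,0,0,0.4],[0.001,0.001,0.131,0,0,0,0.6],[0.001,0.001,0.131,0,0,0,0.8],[0.001,0.001,0.131,0,0,0,0.8],[0.001,0.001,0.131,0,0,0,0.8],[0.001,0.001,0.131,0,0,0,0.8]]], "squeeze": 30}}

```text
time: 3.75
tcp_pos: [0.48, -0.065, 0.0493]
eef_rot: [[0.265, 0.964, 0.001], [0.964, -0.265, 0.0], [0.001, 0.001, -1.0]]
wrist_force: [-1.3, -0.3, 5.8]
opening: 0.0315
gripper_force: 30.0
```

```bash
python3 - <<'E'
from cell import *
from h import *
s=read_state();where(s)
d=get_image('wrist');cv2.imwrite('pics/w2.png',d['img'][:,:,::-1])
E
```

```text
t 3.75 fix xy mm [  19.4 -156. ] z 49.3 open 31.5 grip 30.0 F fix [-1.2 -0.6  5.8] yaw err deg -0.0 tilt [ 0.001  0.001 -1.   ]
```

View pics/w2.png

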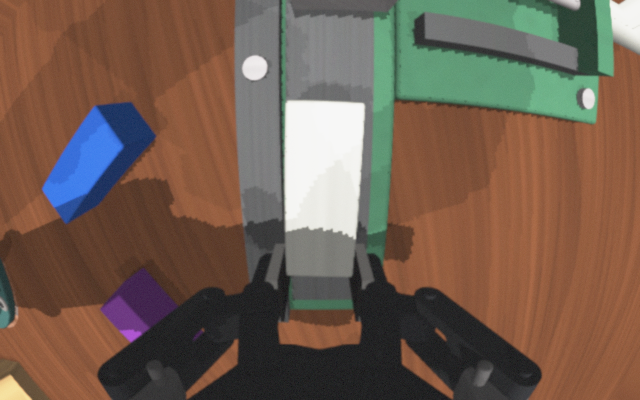

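Gripped: the blank is now square, with its near end at row 275 and an opening of 31.5 mm. I'll slide it to just short of the jaw against the fence, release, and go to the push plate.

>>> {"fn": "servo_tool", "kwargs": {"commands": [[[0.006,-0.001,-0.001,0,0,0,0.8],[0.014,-0.002,-0.001,0,0,0,0.8],[0.022,-0.003,-0.001,0,0,0,0.8],[0.03,-0.003,-0.001,0,0,0,0.8],[0.036,-0.003,-0.001,0,0,0,0.8],[0.037,-0.003,-0.001,0,0,0,0.8],[0.037,-0.003,-0.001,0,0,0,0.4],[0.037,-0.003,-0.001,0,0,0,0.4],[0.037,-0.003,-0.001,0,0,0,0.4],[0.037,-0.003,-0.03,0,0,0,0.4],[0.037,-0.003,-0.07,0,0,0,0.6],[0.06,-0.005,-0.085,0,0,0,1],[0.1,-0.006,-0.085,0,0,0,1],[0.14,-0.006,-0.085,0,0,0,1],[0.156,-0.006,-0.085,0,0,0,1],[0.156,-0.006,-0.085,0,0,0,1],[0.156,-0.006,-0.065,0,0,0,1]]], "squeeze": 60}}

```text
time: 5.92
tcp_pos: [0.5159, 0.0852, 0.114]
eef_rot: [[0.267, 0.964, 0.002], [0.964, -0.267, -0.001], [0.0, 0.002, -1.0]]
wrist_force: [-0.8, -0.1, -0.8]
opening: 0.0004
gripper_force: 0.0
```

```bash
python3 - <<'E'
from cell import *
from h import *
s=read_state();where(s)
d=get_image('wrist');cv2.imwrite('pics/w3.png',d['img'][:,:,::-1])
d=get_image('top');im=d['img']
w=((im.min(2)>200)*255).astype(np.uint8); w[:120]=0;w[220:]=0;w[:,:240]=0;w[:,370:]=0
F=np.load('fix.npz')
n,l,st,ce=cv2.connectedComponentsWithStats(w)
for i in range(1,n):
    if st[i,4]>60: r=cv2.minAreaRect(np.argwhere(l==i)[:,::-1].astype(np.float32));print(r[1],np.round((ray(d,[r[0]],.06)[0][:2]-F['O'])@np.c_[F['X'],F['Y']]*1e3,1))
E
```

```text
t 5.92 fix xy mm [14.2 -1.6] z 114.0 open 0.4 grip 0.0 F fix [-0.7 -0.3 -0.8] yaw err deg -0.11 tilt [ 0.     0.002 -1.   ]
(6.841052055358887, 20.172332763671875) [225.5  -2.1]
(11.538286209106445, 8.791075706481934) [ 19.2 119.4]
(22.389768600463867, 8.928435325622559) [ 17.6 -80.7]
```

View pics/w3.png

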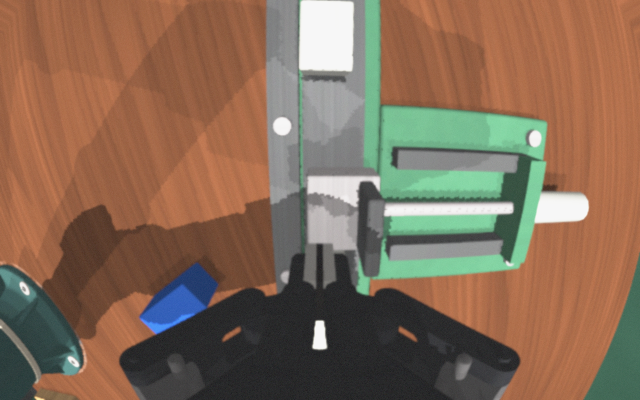

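The blank sits beside the jaw at y ≈ -80.7 mm, and the wrist view shows the closed fingers in front of the plate at (368,230). Down and press at about 11 mm/s.

>>> {"fn": "servo_tool", "kwargs": {"commands": [[[0.001,0,0.02,0,0,0,1],[0.001,0,0.039,0,0,0,1],[0.001,0.005,0.039,0,0,0,1],[0.001,0.009,0.039,0,0,0,1],[0.001,0.0105,0.039,0,0,0,1],[0.001,0.012,0.039,0,0,0,1],[0.001,0.0134,0.039,0,0,0,1],[0.001,0.0148,0.039,0,0,0,1],[0.001,0.0162,0.039,0,0,0,1],[0.001,0.0176,0.039,0,0,0,1],[0.001,0.019,0.039,0,0,0,1],[0.001,0.0204,0.039,0,0,0,1],[0.001,0.0218,0.039,0,0,0,1],[0.001,0.0232,0.039,0,0,0,1]]], "squeeze": 60}}

```text
time: 7.78
tcp_pos: [0.5319, 0.0835, 0.0739]
eef_rot: [[0.263, 0.965, -0.012], [0.965, -0.263, 0.003], [-0.0, -0.013, -1.0]]
wrist_force: [-9.8, 3.5, 10.5]
opening: -0.0002
gripper_force: 5.8
```

```bash
python3 -c "
from cell import *
from h import *
where(read_state())"
```

```text
t 7.78 fix xy mm [30.1  0.9] z 73.9 open -0.2 grip 5.8 F fix [-10.4   0.8  10.5] yaw err deg 0.1 tilt [-0.    -0.013 -1.   ]
```

>>> {"fn": "servo_tool", "kwargs": {"commands": [[[0,0.0014,-0.002,0,0,0,1],[0,0.0028,-0.004,0,0,0,1],[0,0.0042,-0.006,0,0,0,1],[0,0.0056,-0.007,0,0,0,1],[0,0.007,-0.007,0,0,0,1],[0,0.0084,-0.007,0,0,0,1],[0,0.0098,-0.007,0,0,0,1],[0,0.0112,-0.007,0,0,0,1]]]}}

```text
time: 8.78
tcp_pos: [0.5375, 0.0811, 0.0783]
eef_rot: [[0.262, 0.965, -0.023], [0.965, -0.262, 0.003], [-0.003, -0.023, -1.0]]
wrist_force: [-13.4, 4.1, -1.2]
opening: -0.0001
gripper_force: 6.7
```

```bash
python3 - <<'E'
from cell import *
from h import *
where(read_state())
d=get_image('wrist');cv2.imwrite('pics/w4.png',d['img'][:,:,::-1])
E
```

```text
t 8.78 fix xy mm [36.1  0.1] z 78.3 open -0.1 grip 6.7 F fix [-14.    0.4  -1.2] yaw err deg 0.16 tilt [-0.003 -0.023 -1.   ]
```

View pics/w4.png

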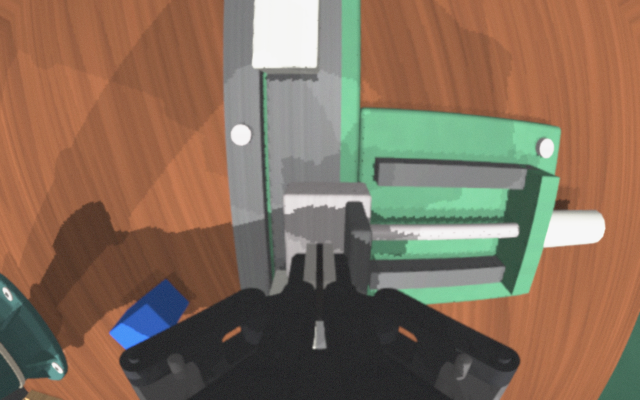

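The finger bears on the plate at about (358,250) and the jaw is moving back, so keep pressing.

>>> {"fn": "servo_tool", "kwargs": {"commands": [[[0,0.0015,0,0,0,0,1],[0,0.003,0,0,0,0,1],[0,0.0045,0,0,0,0,1],[0,0.006,0,0,0,0,1],[0,0.0075,0,0,0,0,1],[0,0.009,0,0,0,0,1],[0,0.0105,0,0,0,0,1],[0,0.012,0,0,0,0,1],[0,0.0135,0,0,0,0,1],[0,0.015,0,0,0,0,1],[0,0.0165,0,0,0,0,1],[0,0.018,0,0,0,0,1],[0,0.0195,0,0,0,0,1],[0,0.021,0,0,0,0,1],[0,0.0225,0,0,0,0,1],[0,0.024,0,0,0,0,1],[0,0.0255,0,0,0,0,1],[0,0.027,0,0,0,0,1],[0,0.0285,0,0,0,0,1],[0,0.03,0,0,0,0,1]]]}}

```text
time: 11.32
tcp_pos: [0.5634, 0.074, 0.0783]
eef_rot: [[0.262, 0.965, -0.029], [0.965, -0.262, 0.005], [-0.003, -0.03, -1.0]]
wrist_force: [-17.7, 4.6, 6.0]
opening: -0.0004
gripper_force: 9.4
```

```bash
python3 -c "
from cell import *
from h import *
where(read_state())"
```

```text
t 11.32 fix xy mm [63.   0.1] z 78.3 open -0.4 grip 9.4 F fix [-18.3  -0.3   6. ] yaw err deg 0.16 tilt [-0.003 -0.03  -1.   ]
```

>>> {"fn": "servo_tool", "kwargs": {"commands": [[[0,0.0016,0,0,0,0,1],[0,0.0032,0,0,0,0,1],[0,0.0048,0,0,0,0,1],[0,0.0064,0,0,0,0,1],[0,0.008,0,0,0,0,1],[0,0.0095,0,0,0,0,1],[0,0.011,0,0,0,0,1],[0,0.0125,0,0,0,0,1],[0,0.014,0,0,0,0,1],[0,0.0155,0,0,0,0,1],[0,0.017,0,0,0,0,1],[0,0.0185,0,0,0,0,1],[0,0.02,0,0,0,0,1],[0,0.0215,0,0,0,0,1],[0,0.023,0,0,0,0,1],[0,0.0245,0,0,0,0,1],[0,0.026,0,0,0,0,1],[0,0.0275,0,0,0,0,1],[0,0.029,0,0,0,0,1],[0,0.03,0,0,0,0,1]]]}}

```text
time: 13.82
tcp_pos: [0.5922, 0.066, 0.0783]
eef_rot: [[0.262, 0.964, -0.03], [0.965, -0.262, 0.006], [-0.003, -0.03, -1.0]]
wrist_force: [-18.5, 4.5, 8.0]
opening: -0.0001
gripper_force: 9.7
```

```bash
python3 -c "
from cell import *
from h import *
where(read_state())"
```

```text
t 13.82 fix xy mm [92.8  0.1] z 78.3 open -0.1 grip 9.7 F fix [-19.   -0.6   8. ] yaw err deg 0.14 tilt [-0.003 -0.03  -1.   ]
```

>>> {"fn": "servo_tool", "kwargs": {"commands": [[[0,-0.035,-0.01,0,0,0,0.9],[-0.04,-0.08,-0.02,0,0,0,0.4],[-0.09,-0.091,-0.02,0,0,0,0.4],[-0.119,-0.091,-0.02,0,0,0,0.4],[-0.119,-0.091,-0.02,0,0,0,0.4],[-0.119,-0.091,-0.01,0,0,0,0.4],[-0.119,-0.091,0.015,0,0,0,0.4],[-0.119,-0.091,0.033,0,0,0,0.4],[-0.119,-0.091,0.033,0,0,0,0.4],[-0.119,-0.091,0.033,0,0,0,0.6],[-0.119,-0.091,0.033,0,0,0,0.8],[-0.119,-0.091,0.033,0,0,0,0.8],[-0.119,-0.091,0.033,0,0,0,0.8]]], "squeeze": 30}}

```text
time: 15.45
tcp_pos: [0.4877, -0.0276, 0.0486]
eef_rot: [[0.265, 0.964, 0.001], [0.964, -0.265, 0.0], [0.0, 0.001, -1.0]]
wrist_force: [0.7, 0.7, -0.8]
opening: 0.0313
gripper_force: 30.2
```

```bash
python3 - <<'E'
from cell import *
from h import *
where(read_state())
d=get_image('wrist');cv2.imwrite('pics/w5.png',d['img'][:,:,::-1])
E
```

```text
t 15.45 fix xy mm [  16.8 -117.8] z 48.6 open 31.3 grip 30.2 F fix [ 0.5  0.8 -0.8] yaw err deg 0.01 tilt [ 0.     0.001 -1.   ]
```

View pics/w5.png

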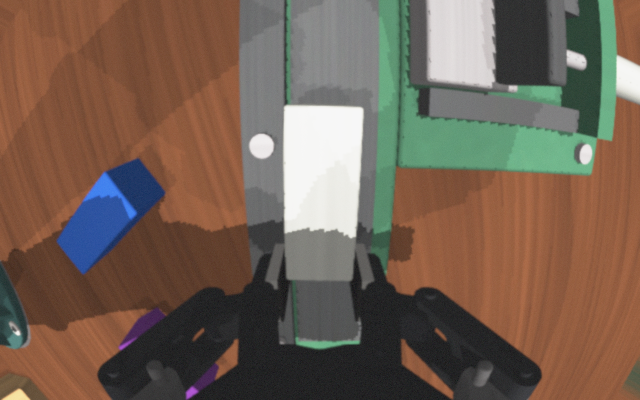

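The blank is gripped again, with its near end at row 278, and the gap is wide open. Sliding it in, then releasing and lifting.

>>> {"fn": "servo_tool", "kwargs": {"commands": [[[0.006,0,0,0,0,0,0.8],[0.015,0,0,0,0,0,0.8],[0.025,0,0,0,0,0,0.8],[0.035,0,0,0,0,0,0.8],[0.045,0,0,0,0,0,0.8],[0.055,0,0,0,0,0,0.8],[0.065,0,0,0,0,0,0.8],[0.073,0,0,0,0,0,0.8],[0.076,0,0,0,0,0,0.8],[0.077,0,0,0,0,0,0.8],[0.077,0,0,0,0,0,0.8]]]}}

```text
time: 16.88
tcp_pos: [0.5077, 0.0463, 0.0486]
eef_rot: [[0.265, 0.964, 0.0], [0.964, -0.265, -0.001], [-0.001, 0.0, -1.0]]
wrist_force: [-2.2, -5.5, 4.0]
opening: 0.031
gripper_force: 30.8
```

```bash
python3 - <<'E'
from cell import *
from h import *
where(read_state())
d=get_image('wrist');cv2.imwrite('pics/w6.png',d['img'][:,:,::-1])
E
```

```text
t 16.88 fix xy mm [ 16.6 -41.3] z 48.6 open 31.0 grip 30.8 F fix [-0.6 -5.9  4. ] yaw err deg -0.0 tilt [-0.001  0.    -1.   ]
```

View pics/w6.png

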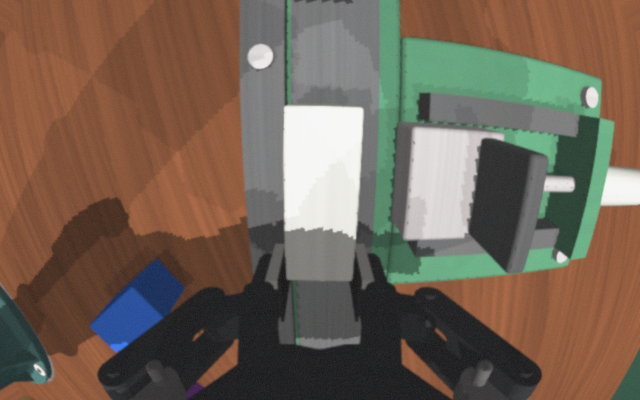

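The blank (rows 107–280) now sits opposite the jaw (rows 125–240), with the gap still wide. Release, lift, and let the jaw close.

>>> {"fn": "servo_tool", "kwargs": {"commands": [[[0,0,0,0,0,0,0.55],[0,0,0,0,0,0,0.5],[0,0,0,0,0,0,0.5],[0,0,-0.02,0,0,0,0.5],[-0.02,0,-0.06,0,0,0,0.5],[-0.1,0,-0.11,0,0,0,0.5],[-0.15,0,-0.15,0,0,0,0.5],[-0.15,0,-0.15,0,0,0,0.5],[-0.15,0,-0.15,0,0,0,0.5]]]}}

```text
time: 18.05
tcp_pos: [0.4684, -0.1002, 0.1999]
eef_rot: [[0.269, 0.963, 0.004], [0.963, -0.269, -0.0], [0.001, 0.004, -1.0]]
wrist_force: [-0.2, 1.3, -0.6]
opening: 0.0429
gripper_force: 0.0
```

```bash
cat > look.py <<'E'
from cell import *
from h import *
where(read_state())
d=get_image('top');im=d['img']
w=((im.min(2)>200)*255).astype(np.uint8); w[:120]=0;w[220:]=0;w[:,:240]=0;w[:,370:]=0
F=np.load('fix.npz');n,l,st,ce=cv2.connectedComponentsWithStats(w)
for i in range(1,n):
    if st[i,4]>50:
        r=cv2.minAreaRect(np.argwhere(l==i)[:,::-1].astype(np.float32));p=(ray(d,cv2.boxPoints(r),.06)[:,:2]-F['O'])@np.c_[F['X'],F['Y']]*1e3
        print(np.round(p.mean(0),1),'x',p[:,0].min().round(1),p[:,0].max().round(1),'y',p[:,1].min().round(1),p[:,1].max().round(1))
E
python3 look.py
```

```text
t 18.05 fix xy mm [  17.5 -193. ] z 199.9 open 42.9 grip 0.0 F fix [-0.5  1.2 -0.6] yaw err deg -0.26 tilt [ 0.001  0.004 -1.   ]
[225.6  -2.1] x 189.7 261.5 y -14.2 10.1
[70.  -1.1] x 52.7 87.3 y -28.5 26.2
[ 19.  117.5] x 3.0 34.9 y 95.3 139.8
[17.9 -4.2] x 1.5 34.4 y -43.9 35.4
```

>>> {"fn": "servo_tool", "kwargs": {"commands": [[[0,0,0,0,0,0,0.5],[0,0,0,0,0,0,0.5],[0,0,0,0,0,0,0.5],[0,0,0,0,0,0,0.5],[0,0,0,0,0,0,0.5],[0,0,0,0,0,0,0.5],[0,0,0,0,0,0,0.5],[0,0,0,0,0,0,0.5],[0,0,0,0,0,0,0.5],[0,0,0,0,0,0,0.5],[0,0,0,0,0,0,0.5],[0,0,0,0,0,0,0.5],[0,0,0,0,0,0,0.5],[0,0,0,0,0,0,0.5],[0,0,0,0,0,0,0.5],[0,0,0,0,0,0,0.5],[0,0,0,0,0,0,0.5],[0,0,0,0,0,0,0.5],[0,0,0,0,0,0,0.5],[0,0,0,0,0,0,0.5]]]}}

```text
time: 20.6
tcp_pos: [0.4681, -0.0981, 0.1983]
eef_rot: [[0.265, 0.964, -0.0], [0.964, -0.265, 0.0], [0.0, -0.0, -1.0]]
wrist_force: [0.6, 0.6, -0.4]
opening: 0.0428
gripper_force: 0.0
```

>>> {"fn": "servo_tool", "kwargs": {"commands": [[[0,0,0,0,0,0,0.5],[0,0,0,0,0,0,0.5],[0,0,0,0,0,0,0.5],[0,0,0,0,0,0,0.5],[0,0,0,0,0,0,0.5],[0,0,0,0,0,0,0.5],[0,0,0,0,0,0,0.5],[0,0,0,0,0,0,0.5],[0,0,0,0,0,0,0.5],[0,0,0,0,0,0,0.5],[0,0,0,0,0,0,0.5],[0,0,0,0,0,0,0.5],[0,0,0,0,0,0,0.5],[0,0,0,0,0,0,0.5],[0,0,0,0,0,0,0.5],[0,0,0,0,0,0,0.5],[0,0,0,0,0,0,0.5],[0,0,0,0,0,0,0.5],[0,0,0,0,0,0,0.5],[0,0,0,0,0,0,0.5]]]}}

```text
time: 23.1
tcp_pos: [0.4681, -0.0981, 0.1983]
eef_rot: [[0.265, 0.964, 0.0], [0.964, -0.265, 0.0], [0.0, 0.0, -1.0]]
wrist_force: [-0.4, 0.7, 0.2]
opening: 0.0425
gripper_force: 0.0
```

>>> {"fn": "servo_tool", "kwargs": {"commands": [[[0,0,0,0,0,0,0.5],[0,0,0,0,0,0,0.5],[0,0,0,0,0,0,0.5],[0,0,0,0,0,0,0.5],[0,0,0,0,0,0,0.5],[0,0,0,0,0,0,0.5],[0,0,0,0,0,0,0.5],[0,0,0,0,0,0,0.5],[0,0,0,0,0,0,0.5],[0,0,0,0,0,0,0.5],[0,0,0,0,0,0,0.5],[0,0,0,0,0,0,0.5],[0,0,0,0,0,0,0.5],[0,0,0,0,0,0,0.5],[0,0,0,0,0,0,0.5],[0,0,0,0,0,0,0.5],[0,0,0,0,0,0,0.5],[0,0,0,0,0,0,0.5],[0,0,0,0,0,0,0.5],[0,0,0,0,0,0,0.5]]]}}

```text
time: 25.6
tcp_pos: [0.4681, -0.0981, 0.1983]
eef_rot: [[0.265, 0.964, 0.0], [0.964, -0.265, -0.0], [0.0, 0.0, -1.0]]
wrist_force: [-0.5, 0.7, 0.7]
opening: 0.0424
gripper_force: 0.0
```

```bash
python3 look.py; python3 - <<'E'
from cell import *
import cv2
im=get_image('top')['img'][120:220,240:370,::-1]
cv2.imwrite('pics/end.png',cv2.resize(im,None,fx=6,fy=6,interpolation=cv2.INTER_NEAREST))
E
```

```text
t 25.6 fix xy mm [  16.6 -191.1] z 198.3 open 42.4 grip 0.0 F fix [-0.6  0.6  0.7] yaw err deg -0.0 tilt [ 0.  0. -1.]
[225.6  -2.1] x 189.7 261.5 y -14.2 10.1
[ 19.  117.5] x 3.0 34.9 y 95.3 139.8
[33.2 -5. ] x -0.6 67.0 y -45.1 35.1
```

View pics/end.png

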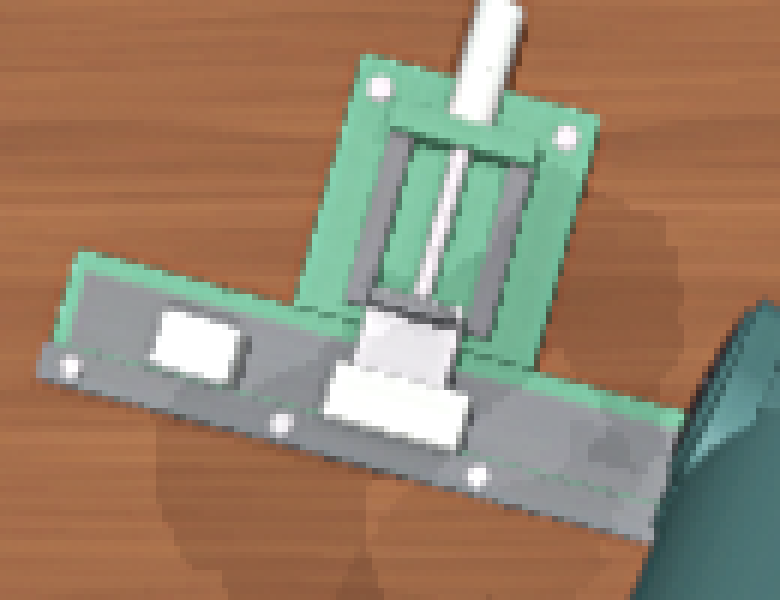

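The end view shows the blank at (395,405) clamped squarely between fence and jaw, about 4 mm off centre, and the short blank unmoved. Handing in.

```bash
python3 -c "
from cell import *
print(close_job())"
```

```text
the job is handed in; nothing more can be done
None
```

I handed the job in: the last camera view, at 25.6 s, shows the long blank clamped squarely against the fence, about 4 mm off the jaw's middle (12 mm allowed), with the short blank where it was; the hand-in returned no verdict.

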